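# Close the test chamber's lock ring with the pin spanner

## Task

Close the test chamber for its leak test: take the pin spanner from the blue mat, set both of its prongs fully into two opposite holes of the chamber's lock ring, and with both prongs in turn the ring clockwise (seen from above) as far as it goes, firmly home against its stop. Then lift the spanner off and lay it back level on the middle of the mat, prongs down, letting go only when it lies there; do not shift or knock over the oil bottle or the sample jar.

Things in the scene. Friction and masses are not known exactly. Their poses are not given: they have to be found in the camera images.
- lock_ring (a joint): angle (rad) the steel lock ring on the chamber has been turned clockwise seen from above: starts at 0 to 0.2, 1.0 is home against a hard stop. Stiff: 0.35 N m of friction, stays where left. Where its six holes stand round it differs every time, is NOT given by this value or any listed direction, and must be found by eye or by sliding or dabbing the prongs on its face until they drop in
- ring_centre (a point): centre of the lock ring's flat top face, on its axis, 64 mm above the table, z up. Ring: 93 mm outside, middle 33 mm recessed 2 to 4 mm; six round dark holes, 11 mm wide, 16 mm deep, every 60 degrees on a 60 mm diameter circle. The point belongs to the fixed aluminium chamber (92 mm across, foot 116 mm, brass nipple on its -y side): its direction says nothing about the holes
- spanner_grip (a point): grip and about balance point of the loose pin spanner (190 mm long, 0.24 to 0.34 kg): centre of its green handle, half-way up. x along the handle to the pronged head, z up. Handle 16 mm wide (y), 22 mm high, from x = -80 to +45 mm. Lying level on the mat on its prongs and a 14 mm round foot at x = -93 mm (as low as the prong tips), this point is 23 mm above the mat
- spanner_head (a point): point midway between the prong tips, 85 mm ahead of (x) and 23 mm below spanner_grip; same axes. The head is a dark steel cross-bar 79 mm long (y), 19 mm wide, 10 mm thick, its underside 12 mm above this point. With the prongs fully in, this point is on the ring's axis 12 mm below the ring's face, the cross-bar rests on the face and the grip point is 11 mm above the face
- pin_left (a point): tip of the prong on the spanner's +y side, 30 mm from spanner_head. Each prong is a round steel pin, 8 mm in diameter, 12 mm long below the cross-bar, its last 2.5 mm tapered to 5 mm
- pin_right (a point): tip of the other, equal prong, 30 mm from spanner_head on the spanner's -y side
- mat_centre (a point): centre of the top of the fixed blue tool mat, 230 mm (x) by 115 mm (y), 3 mm thick, z up
- bottle_mid (a point): oil bottle with a red spout, standing, 41 mm across, 125 mm high; point on its axis 60 mm above its foot. Not to be disturbed
- jar_mid (a point): clear sample jar with red seals in it, standing, 35 mm across, 48 mm high; point on its axis 20 mm above its foot. Not to be disturbed
Mind the look-alikes: they are no part of the job. Several things look just like the part that bears bottle_mid: the one meant starts farthest to the robot's left.

How it is judged (in metres and radians):
On the way, in this order (a step that is already met when the one before it is completed fails the run):
1. both prongs are in opposite holes of the lock ring, at least 6 mm deep, the head on the ring's axis (z of each of pin_left, pin_right in the frame of ring_centre below -0.006 m and horizontal distance between spanner_head and ring_centre below 0.006 m and value of joint lock_ring below 0.5 rad), for 0.2 s.
2. the ring is turned home with both prongs still in (z of each of pin_left, pin_right in the frame of ring_centre below -0.006 m and horizontal distance between spanner_head and ring_centre below 0.006 m and value of joint lock_ring above 0.94 rad), for 0.2 s.
3. the spanner lies on the mat, prongs down, with the hand still at it (horizontal distance between spanner_grip and mat_centre below 0.05 m and angle between spanner_grip's own z axis and vertical below 0.15 rad and z of each of pin_left, pin_right in the frame of mat_centre below 0.008 m and distance between the grasp point and spanner_grip below 0.09 m), for 0.1 s.
At the end, for the whole second after the job is handed in: The lock ring is home (joint above 0.94 rad); the spanner lies still and level (within 0.15 rad) on the mat, prong tips within 8 mm of the mat's top and the grip point within 50 mm of the mat's centre; the bottle and the jar stand upright within 30 mm of where they were (value of joint lock_ring above 0.94 rad and horizontal distance between spanner_grip and mat_centre below 0.05 m and angle between spanner_grip's own z axis and vertical below 0.15 rad and z of each of pin_left, pin_right in the frame of mat_centre below 0.008 m and not (angle between bottle_mid's own z axis and vertical above 0.35 rad) and not (distance of bottle_mid from where it was at the start of the episode above 0.03 m) and not (angle between jar_mid's own z axis and vertical above 0.35 rad) and not (distance of jar_mid from where it was at the start of the episode above 0.03 m)); the robot touches nothing.
It fails at once if the oil bottle or the sample jar is knocked over or shifted by more than 30 mm (angle between any of bottle_mid, jar_mid's own z axis and vertical above 0.35 rad or distance of any of bottle_mid, jar_mid from where it was at the start of the episode above 0.03 m).
It also fails if it takes over 61 s, if anything falls off the work surface, if the arm or the gripper's body presses on something with over 40 N, if the wrist force passes 120 N, or if a joint passes its speed limit or range.

## Robot

A 6-joint arm with a two-finger parallel gripper is mounted at the origin on a cart in front of the work surface, level with it; the furniture and walls round the work are solid. World frame = base frame: x ahead of the robot, y to its left, z up, the work surface at z = 0. Lengths are in mm, angles in rad, forces in N, time in s.
With the tool pointing down it reaches from about 200 to 875 mm from the base axis. Payload 3.4 kg.
Tool frame: the origin (TCP) lies at the very end of the fingers, on their centre line; the grasp point (between the pads) lies 19 mm behind it (robot.hold_point_z is the distance from the TCP to the grasp point, in mm); z points along the fingers, y is the direction in which the jaws open and shut (so a half turn about z gives the same grasp; the last joint's range is limited). The gripper opens to 94 mm and grips with 3 to 60 N. Pads are 16 mm wide; open, the fingers measure 119 mm over their backs; the gripper's body (75 mm by 177 mm) begins 78 mm behind the grasp point.
Start: joints at [-1.304, 0.276, 1.505, -0, 1.361, -0.121], TCP at [217.44, -532.339, 205.493] pointing down, gripper open.
Joint ranges: [-2.89, 2.89], [-0.75, 2.08], [0.22, 2.7], [-1.18, 4.32], [0.11, 2.71], [-2.7, 2.7]. Speed limits (rad/s): [2.57, 2.57, 3.14, 3.14, 3.14, 3.14].

## Interface

Orientations are given as a unit quaternion [x, y, z, w].
In Python, from bench import robot gives the robot as it stands.
- The arm moves only by the tool move_arm, never from a script. Its argument "steps" is a list of rows, each an object of numbers: "grip": the closure, from -1 (fully open) to 1 (shut); "x", "y", "z": the shift along the tool's x, y, z in mm; "wx", "wy", "wz": the turn, a rotation vector about the tool's x, y, z in degrees. In form: [{"grip": .., "x": .., "y": .., "z": .., "wx": .., "wy": .., "wz": ..}, ...]. A call has 1 to 20 rows; each row is the pose to reach, as a shift and turn from the pose measured when the call began, along the tool's axes at that moment; what a row does not reach only later rows make up. A row lasts 1/10 s, in which the tool goes at most 50 mm and 8.59 degrees, less where a joint would pass 70% of its speed; a pose out of reach is approached as far as the arm can. A call with a gripper value outside its range is refused whole. The fingers move at their own pace and stop on an object; "force" is the grip in N (left out, the last holds). Time passes only in rows, so rows that repeat a pose let the fingers close. It gives the time, the measured TCP pose, the force and the opening at its end, in the units of the state.
- robot.read_state(): the state, without advancing time (a new reading comes with each control period).
- robot.snapshot(name): name is "side" or "top"; returns (picture, depth): 384x512x3 uint8, blue, green, red; 384x512 float32, mm along the optical axis (not along the pixel's ray), 0 where there is no reading.
- robot.camera_params(name): a dict with "K" (3x3 intrinsics, pixels), "xyz" and "rotation" of the camera in the world. Camera axes: x right, y down, z forward; pixel columns grow to the right and rows downward; lengths in mm; the calibration is good to about 2 mm. A picture is of the moment at which its call begins. camera_params takes no time and is no camera call.
- robot.finish_job(): hands the job in, once; it reports no verdict.
The state is a dict: "time_s": time; "q": joint angles; "qd": joint speeds; "effort": joint torques, N m; "eef_pos": TCP position; "eef_rot": TCP orientation; "force": force on the tool from outside, world axes, zero at the start; "torque": the same for the moment, N m; "finger_gap": finger opening in mm.
Only numpy, scipy, OpenCV 4.12 (cv2) and the standard library are available. Lean on these libraries where they do the work, as an engineer would, in place of code of your own. Each camera call takes 0.05 s, during which the arm holds its last target. There are 200 camera calls.

## Working session

There is one attempt and no reset: what is moved stays moved. The work goes in short steps, Python scripts to look and compute and a tool call to move; the robot and the scene stay as the last step left them, time stands still between calls to the robot, and variables do not carry over. Pictures are saved under pics/ and viewed, about 8 in all and at most 12, crops included, and the job is handed in when it is done.

Besides the shell and the picture viewer there is one more tool, called by a JSON object that holds its "method" and its "body". move_arm: Moves the arm, as the interface text tells. Its arguments: {"type":"object","properties":{"steps":{"type":"array"},"force":{"type":"number"}},"required":["steps"]}

```bash
mkdir -p pics
python3 - <<'E'
from bench import robot
import cv2,numpy as np
for n in("top","side"):
    p,d=robot.snapshot(n); cv2.imwrite(f"pics/{n}0.png",p); np.save(f"{n}0.npy",d)
    print(n,{k:np.round(v,3).tolist() for k,v in robot.camera_params(n).items()})
s=robot.read_state(); print(s)
E
```

```text
top {'K': [[421.253, 0.0, 249.46], [0.0, 421.253, 187.74], [0.0, 0.0, 1.0]], 'xyz': [581.75, -14.213, 904.672], 'rotation': [-0.696, 0.717, -0.017, 0.028]}
side {'K': [[381.734, 0.0, 259.887], [0.0, 381.734, 188.254], [0.0, 0.0, 1.0]], 'xyz': [461.67, 795.715, 480.89], 'rotation': [-0.093, 0.841, -0.53, 0.054]}
{'time_s': 0.1, 'q': array([-1.30398584e+00,  2.76525924e-01,  1.50595946e+00, -2.06582147e-05,
        1.36071148e+00, -1.21001838e-01]), 'qd': array([ 7.67304424e-05, -6.30971872e-04, -2.97501649e-03, -4.09776018e-04,
        7.54318535e-04, -1.16133454e-03]), 'effort': array([ 2.45659678e-03, -4.05451941e+01, -2.37779760e+01,  7.05636456e-02,
        2.98774790e-02, -4.28202088e-05]), 'eef_pos': array([ 217.30007475, -531.82596703,  204.71333249]), 'eef_rot': array([ 9.81258299e-01,  1.92695374e-01, -6.84982994e-05, -7.99234799e-04]), 'force': array([ 0.45115062,  0.38882885, -0.43207943]), 'torque': array([-0.03819848,  0.02647392,  0.02460382]), 'finger_gap': 94.04762171625103}
```

View pics/top0.png

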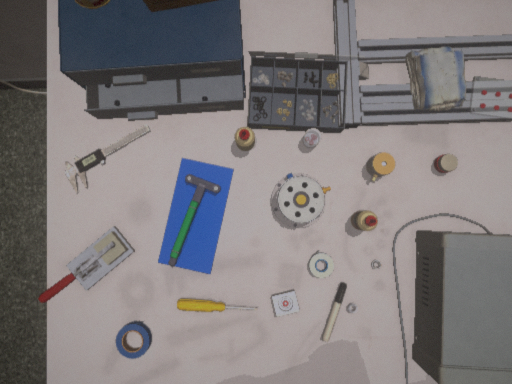

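View pics/side0.png

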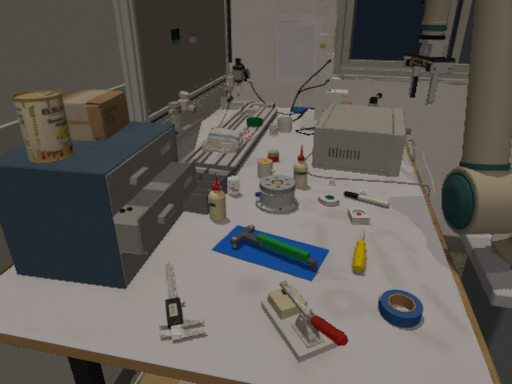

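The top view shows the spanner on the mat (head near 203,184, tail near 174,262) and the ring near (301,200). The bottles are at (245,139) and (367,221) and the jar at (312,139). Next I measure these and look at a close-up.

```bash
cat > h.py <<'E'
from bench import robot
import cv2,numpy as np
from scipy.spatial.transform import Rotation as R
def cam(n):
    c=robot.camera_params(n); return np.array(c["K"]),np.array(c["xyz"]),R.from_quat(c["rotation"])
def at_z(n,uv,z):
    K,t,r=cam(n); d=r.apply(np.linalg.inv(K)@[uv[0],uv[1],1]); return t+d*(z-t[2])/d[2]
def proj(n,p):
    K,t,r=cam(n); q=K@r.inv().apply(np.array(p,float)-t); return q[:2]/q[2]
E
python3 - <<'E'
from h import *
p=cv2.imread("pics/top0.png");d=np.load("top0.npy")
print(cam("top")[2].as_matrix().round(2).tolist())
hsv=cv2.cvtColor(p,cv2.COLOR_BGR2HSV)
sub=lambda m:(m.astype(np.uint8))
roi=np.zeros(p.shape[:2],bool);roi[150:280,150:240]=1
g=roi&(hsv[...,0]>45)&(hsv[...,0]<85)&(hsv[...,1]>100)
ys,xs=np.nonzero(g);print("green",len(xs));r=cv2.minAreaRect(np.c_[xs,ys].astype(np.float32));print(r)
for q in cv2.boxPoints(r): print(at_z("top",q,37).round(1))
b=roi&(hsv[...,0]>100)&(hsv[...,0]<130)&(hsv[...,1]>150)
ys,xs=np.nonzero(b);r=cv2.minAreaRect(np.c_[xs,ys].astype(np.float32));print("mat",r,at_z("top",r[0],3).round(1))
for q in cv2.boxPoints(r): print(at_z("top",q,3).round(1))
for n,uv,z in(("ring",(301,200),64),("bottleA",(245,139),110),("bottleB",(367,221),110),("jar",(312,139),48),("head",(203,184),25),("tail",(174,262),25)): print(n,at_z("top",uv,z).round(1),d[uv[1],uv[0]])
a=cv2.resize(p[165:235,265:340],None,fx=8,fy=8,interpolation=cv2.INTER_CUBIC);cv2.imwrite("pics/ring0.png",a)
a2=cv2.resize(p[155:275,155:240],None,fx=5,fy=5,interpolation=cv2.INTER_CUBIC);cv2.imwrite("pics/sp0.png",a2)
E
```

```text
[[-0.03, -1.0, 0.06], [-1.0, 0.03, 0.01], [-0.02, -0.06, -1.0]]
green 411
((183.76541137695312, 229.10321044921875), (7.300703048706055, 59.80363082885742), 21.250505447387695)
[502.8 165.3  37. ]
[615.7 118.4  37. ]
[609.8 104.4  37. ]
[497.1 151.4  37. ]
mat ((195.54519653320312, 215.60116577148438), (52.0366325378418, 105.89054870605469), 12.804265022277832) [583.1 115.    3. ]
[488.1 196.2   3. ]
[707.7 141.8   3. ]
[679.2  32.8   3. ]
[460.8  88.6   3. ]
ring [ 607.8 -104.9   64. ] 843.05475
bottleA [725.7   2.1 110. ] 825.458
bottleB [ 563.3 -221.8  110. ] 808.87317
jar [ 732.5 -133.8   48. ] 865.99927
head [648.8  94.7  25. ] 882.26025
tail [488.4 158.7  25. ] 871.35864
```

View pics/ring0.png

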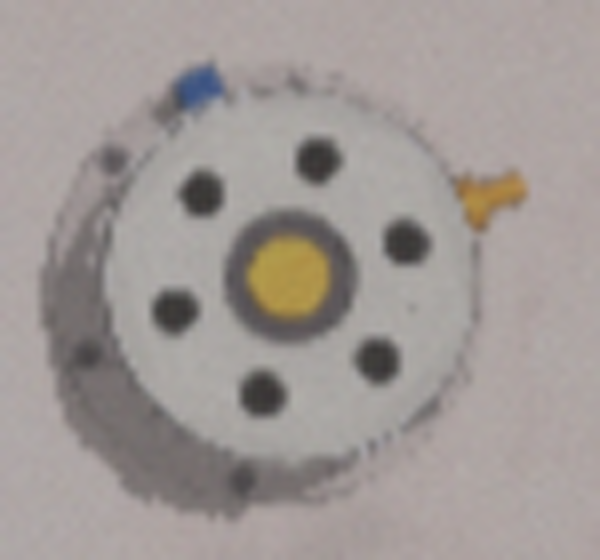

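View pics/sp0.png

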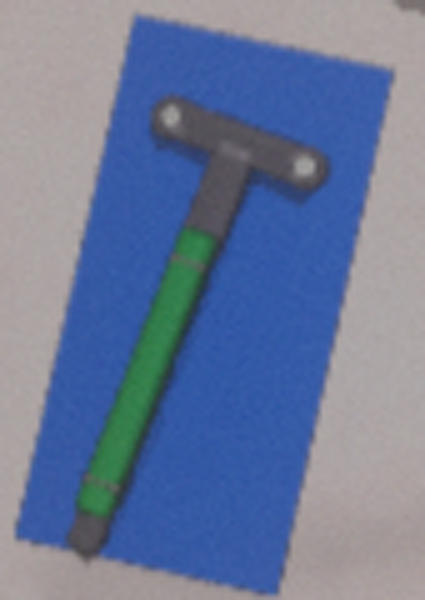

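The ring close-up shows six clear dark holes; the spanner lies at an angle on the mat, with its rivets visible on the cross-bar. Next I compute the hole angles and the spanner pose.

```bash
cat >> h.py <<'E'
def holes(p,c0=(301,200)):
    g=cv2.cvtColor(p,cv2.COLOR_BGR2GRAY); x0,y0=int(c0[0])-36,int(c0[1])-36
    a=cv2.resize(g[y0:y0+72,x0:x0+72],None,fx=8,fy=8,interpolation=cv2.INTER_CUBIC)
    n,l,s,c=cv2.connectedComponentsWithStats((a<100).astype(np.uint8)); out=[]
    for i in range(1,n):
        if 900<s[i,4]<4000 and max(s[i,2:4])<70: out.append(at_z("top",((c[i]+.5)/8-.5)+[x0,y0],63)[:2])
    return np.array(out)
E
python3 - <<'E'
from h import *
p=cv2.imread("pics/top0.png")
H=holes(p);print(H.round(1))
c=H.mean(0)
from scipy.optimize import least_squares
if len(H)>=4:
    f=lambda v:[np.hypot(*(h-v[:2]))-30 for h in H]
    c=least_squares(f,c).x;print("c",c)
    a=np.degrees(np.arctan2(*(H-c).T[::-1]));print(a.round(1),np.hypot(*(H-c).T).round(1))
g=cv2.cvtColor(p,cv2.COLOR_BGR2GRAY)
# rivets
for q in((171,117),(304,166)): print("rivet",at_z("top",(155+(q[0]+.5)/5-.5,155+(q[1]+.5)/5-.5),25).round(1))
E
```

```text
[[ 657.1  -82.6]
 [ 638.3 -112.6]
 [ 630.8  -83.5]
 [ 617.1 -133.8]
 [ 601.8  -75.7]
 [ 591.3  -53.2]
 [ 588.  -125.6]
 [ 580.5  -96.7]]
c [612.22619081 -97.16414158]
[  18.   -30.6   36.3  -82.5  115.9  115.5 -130.4  179.1] [47.2 30.3 23.1 36.9 23.9 48.7 37.4 31.8]
rivet [662.3 124.3  25. ]
rivet [640.   68.9  25. ]
```

```bash
cat >> h.py <<'E'
def rel(x,y,z,yaw):
    s=robot.read_state(); r=R.from_quat(s["eef_rot"])
    t=R.from_euler("z",yaw,degrees=True)*R.from_quat([1,0,0,0])
    d=r.inv().apply(np.array([x,y,z])-s["eef_pos"]); w=np.degrees((r.inv()*t).as_rotvec())
    return d.round(1).tolist(),w.round(2).tolist()
E
python3 - <<'E'
from h import *
print(rel(572.3,128.3,110,-21.9))
E
```

```text
([578.3, -476.7, 95.6], [-0.09, 0.03, 44.12])
```

{"method": "move_arm", "body": {"steps": [{"grip":-1,"x":578.3,"y":-476.7,"z":0,"wz":22},{"grip":-1,"x":578.3,"y":-476.7,"z":0,"wz":44.1},{"grip":-1,"x":578.3,"y":-476.7,"z":0,"wz":44.1},{"grip":-1,"x":578.3,"y":-476.7,"z":0,"wz":44.1},{"grip":-1,"x":578.3,"y":-476.7,"z":0,"wz":44.1},{"grip":-1,"x":578.3,"y":-476.7,"z":0,"wz":44.1},{"grip":-1,"x":578.3,"y":-476.7,"z":0,"wz":44.1},{"grip":-1,"x":578.3,"y":-476.7,"z":0,"wz":44.1},{"grip":-1,"x":578.3,"y":-476.7,"z":0,"wz":44.1},{"grip":-1,"x":578.3,"y":-476.7,"z":0,"wz":44.1},{"grip":-1,"x":578.3,"y":-476.7,"z":0,"wz":44.1},{"grip":-1,"x":578.3,"y":-476.7,"z":0,"wz":44.1},{"grip":-1,"x":578.3,"y":-476.7,"z":0,"wz":44.1},{"grip":-1,"x":578.3,"y":-476.7,"z":0,"wz":44.1},{"grip":-1,"x":578.3,"y":-476.7,"z":0,"wz":44.1},{"grip":-1,"x":578.3,"y":-476.7,"z":40,"wz":44.1},{"grip":-1,"x":578.3,"y":-476.7,"z":80,"wz":44.1},{"grip":-1,"x":578.3,"y":-476.7,"z":95,"wz":44.1},{"grip":-1,"x":578.3,"y":-476.7,"z":95,"wz":44.1},{"grip":-1,"x":578.3,"y":-476.7,"z":95,"wz":44.1}]}}

```text
validation failed for argument at $.st...
```

Run:
```python
from h import *
print(rel(572.3,128.3,9,-21.9)); s=robot.read_state();print(s["eef_pos"],s["q"],s["time_s"])
```

```text
([578.2, -476.5, 196.6], [-0.09, 0.03, 44.12])
[ 217.30007475 -531.82596703  204.71333249] [-1.30398584e+00  2.76525924e-01  1.50595946e+00 -2.06582147e-05
  1.36071148e+00 -1.21001838e-01] 0.1
```

{"method": "move_arm", "body": {"steps": [{"grip":-1,"x":50,"y":-40,"z":0,"wx":0,"wy":0,"wz":8}]}}

```text
time_s: 0.2
eef_pos: [240.0, -492.5, 203.9]
eef_rot: [0.993, 0.12, -0.001, 0.0]
force: [0.3, 0.1, 0.4]
finger_gap: 93.7
```

Run:
```python
from h import *
print(rel(572.3,128.3,110,-21.9))
```

```text
([470.7, -523.9, 92.6], [0.07, 0.09, 35.67])
```

{"method": "move_arm", "body": {"steps": [{"grip":-1,"x":34,"y":-37,"z":0,"wx":0,"wy":0,"wz":8},{"grip":-1,"x":67,"y":-75,"z":0,"wx":0,"wy":0,"wz":16},{"grip":-1,"x":101,"y":-112,"z":0,"wx":0,"wy":0,"wz":24},{"grip":-1,"x":134,"y":-150,"z":0,"wx":0,"wy":0,"wz":32},{"grip":-1,"x":168,"y":-187,"z":0,"wx":0,"wy":0,"wz":35.7},{"grip":-1,"x":202,"y":-225,"z":0,"wx":0,"wy":0,"wz":35.7},{"grip":-1,"x":235,"y":-262,"z":0,"wx":0,"wy":0,"wz":35.7},{"grip":-1,"x":269,"y":-299,"z":0,"wx":0,"wy":0,"wz":35.7},{"grip":-1,"x":303,"y":-337,"z":0,"wx":0,"wy":0,"wz":35.7},{"grip":-1,"x":336,"y":-374,"z":0,"wx":0,"wy":0,"wz":35.7},{"grip":-1,"x":370,"y":-412,"z":0,"wx":0,"wy":0,"wz":35.7},{"grip":-1,"x":403,"y":-449,"z":0,"wx":0,"wy":0,"wz":35.7},{"grip":-1,"x":437,"y":-486,"z":0,"wx":0,"wy":0,"wz":35.7},{"grip":-1,"x":470.7,"y":-523.9,"z":0,"wx":0,"wy":0,"wz":35.7},{"grip":-1,"x":470.7,"y":-523.9,"z":45,"wx":0,"wy":0,"wz":35.7},{"grip":-1,"x":470.7,"y":-523.9,"z":92,"wx":0,"wy":0,"wz":35.7},{"grip":-1,"x":470.7,"y":-523.9,"z":92,"wx":0,"wy":0,"wz":35.7},{"grip":-1,"x":470.7,"y":-523.9,"z":92,"wx":0,"wy":0,"wz":35.7}]}}

```text
time_s: 2.0
eef_pos: [571.9, 128.1, 110.4]
eef_rot: [0.982, -0.19, -0.002, 0.001]
force: [0.2, 0.0, 0.8]
finger_gap: 93.9
```

Run:
```python
from h import *
print(rel(572.3,128.3,9,-21.9)); s=robot.read_state();print(s["eef_pos"],s["q"],s["time_s"],s["force"])
```

```text
([0.6, -0.6, 101.4], [0.15, 0.17, -0.03])
[571.89404305 128.12492216 110.39954392] [ 1.02384757e-01  3.61214292e-01  1.62479446e+00 -1.10970758e-03
  1.15943526e+00  2.05645521e+00] 2.0 [0.19773649 0.0100616  0.82561344]
```

{"method": "move_arm", "body": {"steps": [{"grip":-1,"x":0.6,"y":-0.6,"z":40,"wx":0.1,"wy":0.2,"wz":0},{"grip":-1,"x":0.6,"y":-0.6,"z":75,"wx":0.1,"wy":0.2,"wz":0},{"grip":-1,"x":0.6,"y":-0.6,"z":92,"wx":0.1,"wy":0.2,"wz":0},{"grip":-1,"x":0.6,"y":-0.6,"z":100.5,"wx":0.1,"wy":0.2,"wz":0},{"grip":-1,"x":0.6,"y":-0.6,"z":100.5,"wx":0.1,"wy":0.2,"wz":0},{"grip":-1,"x":0.6,"y":-0.6,"z":100.5,"wx":0.1,"wy":0.2,"wz":0}]}}

```text
time_s: 2.6
eef_pos: [574.3, 128.3, 12.1]
eef_rot: [0.982, -0.19, 0.002, -0.0]
force: [0.5, -0.5, 1.0]
finger_gap: 93.6
```

{"method": "move_arm", "body": {"steps": [{"grip":1,"x":0,"y":0,"z":0,"wx":0,"wy":0,"wz":0},{"grip":1,"x":0,"y":0,"z":0,"wx":0,"wy":0,"wz":0},{"grip":1,"x":0,"y":0,"z":0,"wx":0,"wy":0,"wz":0},{"grip":1,"x":0,"y":0,"z":0,"wx":0,"wy":0,"wz":0},{"grip":1,"x":0,"y":0,"z":0,"wx":0,"wy":0,"wz":0},{"grip":1,"x":0,"y":0,"z":0,"wx":0,"wy":0,"wz":0},{"grip":1,"x":0,"y":0,"z":0,"wx":0,"wy":0,"wz":0},{"grip":1,"x":0,"y":0,"z":0,"wx":0,"wy":0,"wz":0},{"grip":1,"x":0,"y":0,"z":0,"wx":0,"wy":0,"wz":0},{"grip":1,"x":0,"y":0,"z":0,"wx":0,"wy":0,"wz":0}], "force": 55}}

```text
time_s: 3.6
eef_pos: [574.3, 128.3, 12.0]
eef_rot: [0.982, -0.191, 0.002, -0.0]
force: [-0.0, 0.4, -0.8]
finger_gap: 17.1
```

Run:
```python
from h import *
s=robot.read_state();print(s["eef_pos"],s["finger_gap"],s["time_s"],s["force"]);print(rel(609.4-85*np.cos(np.radians(14.7)),-104.7-85*np.sin(np.radians(14.7)),s["eef_pos"][2]+110,14.7))
```

```text
[574.3190929  128.32451593  12.03028001] 17.0926465697216 3.6 [-0.01375043  0.36194625 -0.84021421]
([52.0, 253.6, -110.1], [0.01, -0.25, -36.66])
```

{"method": "move_arm", "body": {"steps": [{"grip":1,"x":0,"y":0,"z":-15,"wx":0,"wy":0,"wz":0},{"grip":1,"x":0,"y":0,"z":-45,"wx":0,"wy":0,"wz":0},{"grip":1,"x":0,"y":0,"z":-80,"wx":0,"wy":0,"wz":0},{"grip":1,"x":0,"y":0,"z":-110,"wx":0,"wy":0,"wz":0},{"grip":1,"x":5,"y":25,"z":-110,"wx":0,"wy":0,"wz":-4},{"grip":1,"x":10,"y":51,"z":-110,"wx":0,"wy":0,"wz":-8},{"grip":1,"x":16,"y":76,"z":-110,"wx":0,"wy":0,"wz":-12},{"grip":1,"x":21,"y":101,"z":-110,"wx":0,"wy":0,"wz":-16},{"grip":1,"x":26,"y":127,"z":-110,"wx":0,"wy":0,"wz":-20},{"grip":1,"x":31,"y":152,"z":-110,"wx":0,"wy":0,"wz":-24},{"grip":1,"x":36,"y":178,"z":-110,"wx":0,"wy":0,"wz":-28},{"grip":1,"x":42,"y":203,"z":-110,"wx":0,"wy":0,"wz":-32},{"grip":1,"x":47,"y":228,"z":-110,"wx":0,"wy":0,"wz":-35},{"grip":1,"x":52,"y":253.6,"z":-110,"wx":0,"wy":-0.2,"wz":-36.7},{"grip":1,"x":52,"y":253.6,"z":-110,"wx":0,"wy":-0.2,"wz":-36.7},{"grip":1,"x":52,"y":253.6,"z":-110,"wx":0,"wy":-0.2,"wz":-36.7},{"grip":1,"x":52,"y":253.6,"z":-110,"wx":0,"wy":-0.2,"wz":-36.7}]}}

```text
time_s: 5.3
eef_pos: [527.0, -125.3, 121.6]
eef_rot: [0.992, 0.128, 0.0, -0.0]
force: [0.0, 0.5, -2.7]
finger_gap: 15.2
```

Run:
```python
from h import *
s=robot.read_state();print(s["eef_pos"],s["finger_gap"],s["time_s"],s["force"],s["torque"])
p,d=robot.snapshot("top");cv2.imwrite("pics/top1.png",p);np.save("top1.npy",d)
q,_=robot.snapshot("side");cv2.imwrite("pics/side1.png",q)
a=cv2.resize(p[150:250,260:360],None,fx=5,fy=5,interpolation=cv2.INTER_CUBIC)
b=cv2.resize(q[90:230,200:340],(500,500),interpolation=cv2.INTER_CUBIC)
cv2.imwrite("pics/c1.png",cv2.resize(np.hstack([a,b]),(800,400)) if 0 else np.hstack([a,b])[:, :1000][:, :].copy()[:500,:1000][::1,::1] if 0 else cv2.resize(np.hstack([a,b]),(800,400)))
```

```text
[ 526.96560951 -125.33812812  121.62458243] 15.213493616025037 5.3 [ 0.0317722   0.45549767 -2.74661159] [-0.03008616  0.03159608 -0.02039854]
```

View pics/c1.png

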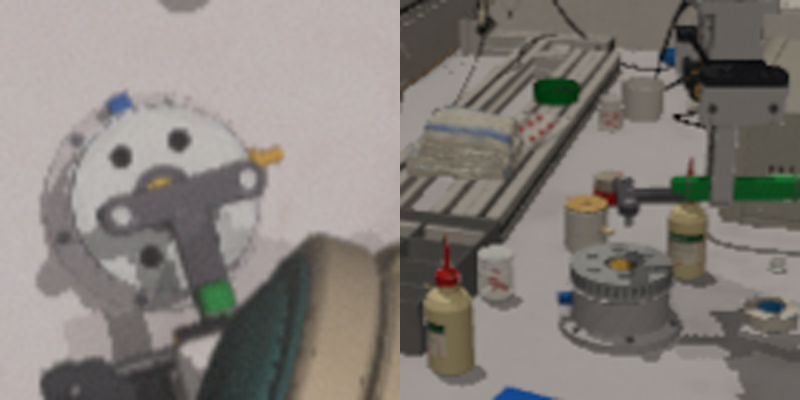

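```bash
cat >> h.py <<'E'
def rivets(p,guess,z,dep=None):
    out=[]
    for u,v in guess:
        g=cv2.cvtColor(p,cv2.COLOR_BGR2GRAY); x0,y0=int(u)-6,int(v)-6
        a=cv2.resize(g[y0:y0+13,x0:x0+13],None,fx=8,fy=8,interpolation=cv2.INTER_CUBIC)
        n,l,s,c=cv2.connectedComponentsWithStats((a>150).astype(np.uint8))
        i=min(range(1,n),key=lambda i:np.hypot(*(c[i]-52)))
        uv=(c[i]+.5)/8-.5+[x0,y0]; print("uv",uv.round(2),s[i].tolist(), None if dep is None else cam("top")[1][2]-dep[int(round(uv[1])),int(round(uv[0]))]); out.append(at_z("top",uv,z)[:2])
    return np.array(out)
E
python3 - <<'E'
from h import *
p=cv2.imread("pics/top1.png");d=np.load("top1.npy")
r=rivets(p,[(290,204),(322,195)],134.6,d)
m=r.mean(0);v=r[0]-r[1];print(r,m,np.hypot(*v),"phi",np.degrees(np.arctan2(v[1],v[0]))-90)
E
```

```text
uv [289.94 203.56] [34, 34, 34, 31, 797] 137.15380135586486
uv [321.52 194.33] [34, 30, 28, 34, 756] 138.2769092660211
[[ 599.70356774  -76.90905984]
 [ 614.79925062 -135.04250508]] [ 607.25140918 -105.97578246] 60.06144435207958 phi 14.556662419631053
```

{"method": "move_arm", "body": {"steps": [{"grip":1,"x":2.4,"y":-0.7,"z":15,"wx":0,"wy":0,"wz":-0.1},{"grip":1,"x":2.4,"y":-0.7,"z":30,"wx":0,"wy":0,"wz":-0.1},{"grip":1,"x":2.4,"y":-0.7,"z":40,"wx":0,"wy":0,"wz":-0.1},{"grip":1,"x":2.4,"y":-0.7,"z":40,"wx":0,"wy":0,"wz":-0.1},{"grip":1,"x":2.4,"y":-0.7,"z":40,"wx":0,"wy":0,"wz":-0.1}]}}

```text
time_s: 5.9
eef_pos: [529.6, -123.6, 81.9]
eef_rot: [0.992, 0.13, 0.0, -0.0]
force: [0.2, 0.0, -2.6]
finger_gap: 15.7
```

Run:
```python
from h import *
s=robot.read_state();print(s["eef_pos"],s["finger_gap"],s["time_s"],s["force"],s["torque"])
p,d=robot.snapshot("top");cv2.imwrite("pics/top2.png",p)
K=22+s["eef_pos"][2]-12+3
v=np.array([-.254,.967])*30
g=[proj("top",[609.4+k*v[0],-104.7+k*v[1],K]) for k in(1,-1)];print(g,K)
r=rivets(p,g,K,d)
m=r.mean(0);v=r[0]-r[1];print(r,m,np.hypot(*v),"phi",np.degrees(np.arctan2(v[1],v[0]))-90)
print(holes(p).round(1))
```

```text
[ 529.55788372 -123.60703649   81.9159478 ] 15.71430794487036 5.9 [ 0.22218391  0.00431003 -2.59486009] [-0.07335085  0.09374458 -0.0293645 ]
[array([287.60081051, 203.03317255]), array([317.55997444, 194.17901252])] 94.91594780409784
uv [287.38 202.73] [41, 34, 29, 31, 725] 99.78929940273986
uv [317.37 193.95] [41, 35, 29, 32, 711] 97.91582528164611
[[ 602.37748061  -75.29420905]
 [ 617.47816916 -133.37165117]] [ 609.92782489 -104.33293011] 60.008500046876804 phi 14.57472776541583
[[ 657.   -82.4]
 [ 638.3 -112.6]
 [ 630.8  -83.5]
 [ 558.5  -91.4]]
```

{"method": "move_arm", "body": {"steps": [{"grip":1,"x":-0.6,"y":0.2,"z":4,"wx":0,"wy":0,"wz":-0.1},{"grip":1,"x":-0.6,"y":0.2,"z":8,"wx":0,"wy":0,"wz":-0.1},{"grip":1,"x":-0.6,"y":0.2,"z":11,"wx":0,"wy":0,"wz":-0.1},{"grip":1,"x":-0.6,"y":0.2,"z":14,"wx":0,"wy":0,"wz":-0.1}]}}

```text
time_s: 6.35
eef_pos: [529.3, -124.2, 68.1]
eef_rot: [0.991, 0.131, 0.001, 0.0]
force: [-0.6, 0.6, -2.4]
finger_gap: 15.7
```

{"method": "move_arm", "body": {"steps": [{"grip":1,"x":0,"y":0,"z":3,"wx":0,"wy":0,"wz":0},{"grip":1,"x":0,"y":0,"z":5,"wx":0,"wy":0,"wz":0},{"grip":1,"x":0,"y":0,"z":7,"wx":0,"wy":0,"wz":0},{"grip":1,"x":0,"y":0,"z":7,"wx":0,"wy":0,"wz":0}]}}

```text
time_s: 6.75
eef_pos: [529.2, -124.3, 61.5]
eef_rot: [0.991, 0.131, 0.001, 0.0]
force: [-0.7, 0.2, 0.2]
finger_gap: 15.7
```

Run:
```python
from h import *
s=robot.read_state();print(s["eef_pos"],s["eef_rot"],s["finger_gap"],s["time_s"],s["force"],s["torque"])
p,d=robot.snapshot("top");cv2.imwrite("pics/top3.png",p)
K=22+s["eef_pos"][2]-12+3
v=np.array([-.254,.967])*30
g=[proj("top",[609.4+k*v[0],-104.7+k*v[1],K]) for k in(1,-1)]
r=rivets(p,g,K,d)
m=r.mean(0);v=r[0]-r[1];print(m,np.hypot(*v),"phi",np.degrees(np.arctan2(v[1],v[0]))-90)
q,_=robot.snapshot("side");a=cv2.resize(q[140:225,230:345],None,fx=5,fy=5,interpolation=cv2.INTER_CUBIC);cv2.imwrite("pics/c3.png",a)
```

```text
[ 529.23986898 -124.28586478   61.47517973] [9.91433950e-01 1.30607018e-01 7.06531859e-04 1.75775649e-04] 15.70961665683579 6.75 [-0.66301951  0.21620651  0.21337694] [0.09269998 0.10777774 0.0515617 ]
uv [286.81 203.28] [43, 40, 30, 29, 657] 75.96251717617736
uv [315.97 194.61] [38, 42, 27, 31, 636] 77.71160164883361
[ 609.5043974  -104.61802804] 59.875322425148696 phi 14.803903786449936
```

View pics/c3.png

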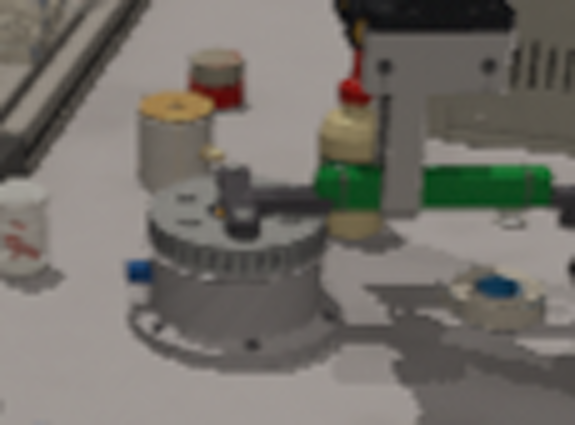

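```bash
cat >> h.py <<'E'
def arc(a,deg,n,z=0.):
    for t in np.linspace(deg/n,deg,n):
        b=R.from_rotvec([0,0,t],degrees=True).apply([*a,0]); print([round(a[0]-b[0],1),round(a[1]-b[1],1),z,round(t,1)])
E
python3 -c "
from h import *
arc((82.6,1.8),40,16,1)"
```

```text
[np.float64(0.2), np.float64(-3.6), 1, np.float64(2.5)]
[np.float64(0.5), np.float64(-7.2), 1, np.float64(5.0)]
[np.float64(0.9), np.float64(-10.8), 1, np.float64(7.5)]
[np.float64(1.6), np.float64(-14.3), 1, np.float64(10.0)]
[np.float64(2.3), np.float64(-17.8), 1, np.float64(12.5)]
[np.float64(3.3), np.float64(-21.3), 1, np.float64(15.0)]
[np.float64(4.4), np.float64(-24.8), 1, np.float64(17.5)]
[np.float64(5.6), np.float64(-28.1), 1, np.float64(20.0)]
[np.float64(7.0), np.float64(-31.5), 1, np.float64(22.5)]
[np.float64(8.5), np.float64(-34.7), 1, np.float64(25.0)]
[np.float64(10.2), np.float64(-37.9), 1, np.float64(27.5)]
[np.float64(12.0), np.float64(-41.1), 1, np.float64(30.0)]
[np.float64(13.9), np.float64(-44.1), 1, np.float64(32.5)]
[np.float64(16.0), np.float64(-47.1), 1, np.float64(35.0)]
[np.float64(18.2), np.float64(-49.9), 1, np.float64(37.5)]
[np.float64(20.5), np.float64(-52.7), 1, np.float64(40.0)]
```

{"method": "move_arm", "body": {"steps": [{"grip":1,"x":0.2,"y":-3.6,"z":1,"wx":0,"wy":0,"wz":2.5},{"grip":1,"x":0.5,"y":-7.2,"z":1,"wx":0,"wy":0,"wz":5},{"grip":1,"x":0.9,"y":-10.8,"z":1,"wx":0,"wy":0,"wz":7.5},{"grip":1,"x":1.6,"y":-14.3,"z":1,"wx":0,"wy":0,"wz":10},{"grip":1,"x":2.3,"y":-17.8,"z":1,"wx":0,"wy":0,"wz":12.5},{"grip":1,"x":3.3,"y":-21.3,"z":1,"wx":0,"wy":0,"wz":15},{"grip":1,"x":4.4,"y":-24.8,"z":1,"wx":0,"wy":0,"wz":17.5},{"grip":1,"x":5.6,"y":-28.1,"z":1,"wx":0,"wy":0,"wz":20}], "force": 60}}

```text
time_s: 7.65
eef_pos: [526.8, -96.9, 61.3]
eef_rot: [0.999, -0.044, 0.0, 0.001]
force: [-4.8, -3.3, 6.2]
finger_gap: 15.4
```

```bash
cat > chk.py <<'E'
from h import *
import sys
s=robot.read_state();r=R.from_quat(s["eef_rot"]);print(s["eef_pos"],s["finger_gap"],s["time_s"],s["force"],s["torque"])
yaw=np.arctan2(*r.apply([1,0,0])[1::-1]);print("yaw",np.degrees(yaw),"axis in tool",r.inv().apply(np.array([609.5,-104.7,64])-s["eef_pos"]))
p,d=robot.snapshot("top");cv2.imwrite(f"pics/{sys.argv[1]}.png",p)
K=74; v=np.array([-np.sin(yaw),np.cos(yaw)])*30
g=[proj("top",[609.5+k*v[0],-104.7+k*v[1],K]) for k in(1,-1)];print(g)
q=rivets(p,g,K,d); v=q[0]-q[1];print(q.mean(0),np.hypot(*v),"phi",np.degrees(np.arctan2(v[1],v[0]))-90)
print("holes",[(h.round(1).tolist(),round(float(np.degrees(np.arctan2(h[1]+104.7,h[0]-609.5))),1)) for h in holes(p) if 22<np.hypot(h[0]-609.5,h[1]+104.7)<36])
E
python3 chk.py t4
```

```text
[526.77383363 -96.92148079  61.27297922] 15.432448592269967 7.65 [-4.83386171 -3.33295971  6.16403019] [-0.51509461  0.47749096  0.10355214]
yaw -5.007881510430576 axis in tool [83.09222322  0.53510526 -2.63755729]
[array([286.17194394, 198.08745589]), array([316.66028393, 199.8205049 ])]
uv [286.67 197.98] [43, 37, 28, 29, 673] 77.12126961758361
uv [317.15 199.75] [48, 43, 27, 29, 620] 76.43132821133361
[ 609.64956495 -105.67206724] 59.99308361075174 phi -5.07555153061692
holes [([636.1, -90.8], 27.6), ([634.8, -120.8], -32.5)]
```

```bash
python3 -c "
from h import *
arc((83,1.0),40,16,1)"|sed 's/np.float64//g'
```

```text
[(0.1), (-3.6), 1, (2.5)]
[(0.4), (-7.2), 1, (5.0)]
[(0.8), (-10.8), 1, (7.5)]
[(1.4), (-14.4), 1, (10.0)]
[(2.2), (-17.9), 1, (12.5)]
[(3.1), (-21.4), 1, (15.0)]
[(4.1), (-24.9), 1, (17.5)]
[(5.3), (-28.3), 1, (20.0)]
[(6.7), (-31.7), 1, (22.5)]
[(8.2), (-35.0), 1, (25.0)]
[(9.8), (-38.2), 1, (27.5)]
[(11.6), (-41.4), 1, (30.0)]
[(13.5), (-44.4), 1, (32.5)]
[(15.6), (-47.4), 1, (35.0)]
[(17.8), (-50.3), 1, (37.5)]
[(20.1), (-53.1), 1, (40.0)]
```

{"method": "move_arm", "body": {"steps": [{"grip":1,"x":0.1,"y":-3.6,"z":0.5,"wx":0,"wy":0,"wz":2.5},{"grip":1,"x":0.4,"y":-7.2,"z":0.5,"wx":0,"wy":0,"wz":5},{"grip":1,"x":0.8,"y":-10.8,"z":0.5,"wx":0,"wy":0,"wz":7.5},{"grip":1,"x":1.4,"y":-14.4,"z":0.5,"wx":0,"wy":0,"wz":10},{"grip":1,"x":2.2,"y":-17.9,"z":0.5,"wx":0,"wy":0,"wz":12.5},{"grip":1,"x":3.1,"y":-21.4,"z":0.5,"wx":0,"wy":0,"wz":15},{"grip":1,"x":4.1,"y":-24.9,"z":0.5,"wx":0,"wy":0,"wz":17.5},{"grip":1,"x":5.3,"y":-28.3,"z":0.5,"wx":0,"wy":0,"wz":20},{"grip":1,"x":6.7,"y":-31.7,"z":0.5,"wx":0,"wy":0,"wz":22.5},{"grip":1,"x":8.2,"y":-35,"z":0.5,"wx":0,"wy":0,"wz":25}]}}

```text
time_s: 8.7
eef_pos: [537.3, -62.5, 61.3]
eef_rot: [0.966, -0.26, 0.0, 0.002]
force: [-4.2, -0.9, 4.6]
finger_gap: 15.5
```

```bash
python3 chk.py t5; python3 -c "
from h import *
arc((83,1.0),24,12,1)"|sed 's/np.float64//g'
```

```text
[537.30149821 -62.46525721  61.32274059] 15.544468792524444 8.7 [-4.18740435 -0.86118494  4.58762171] [-0.11436271  0.49203117  0.20028237]
yaw -30.126663175259424 axis in tool [83.64766277  0.30019588 -2.55798221]
[array([287.94623541, 191.72522385]), array([314.9076356 , 206.20433659])]
uv [288.38 191.75] [49, 43, 29, 29, 648] 76.88860360195861
uv [315.24 206.21] [49, 40, 27, 27, 538] 80.46532479336486
[ 609.44526766 -105.45282759] 59.80496761823997 phi -30.191413641803436
holes [([639.4, -103.1], 3.1), ([625.7, -129.8], -57.2)]
[(0.1), (-2.9), 1, (2.0)]
[(0.3), (-5.8), 1, (4.0)]
[(0.6), (-8.7), 1, (6.0)]
[(0.9), (-11.5), 1, (8.0)]
[(1.4), (-14.4), 1, (10.0)]
[(2.0), (-17.2), 1, (12.0)]
[(2.7), (-20.0), 1, (14.0)]
[(3.5), (-22.8), 1, (16.0)]
[(4.4), (-25.6), 1, (18.0)]
[(5.3), (-28.3), 1, (20.0)]
[(6.4), (-31.0), 1, (22.0)]
[(7.6), (-33.7), 1, (24.0)]
```

{"method": "move_arm", "body": {"steps": [{"grip":1,"x":0.1,"y":-2.9,"z":0.5,"wx":0,"wy":0,"wz":2},{"grip":1,"x":0.3,"y":-5.8,"z":0.5,"wx":0,"wy":0,"wz":4},{"grip":1,"x":0.6,"y":-8.7,"z":0.5,"wx":0,"wy":0,"wz":6},{"grip":1,"x":0.9,"y":-11.5,"z":0.5,"wx":0,"wy":0,"wz":8},{"grip":1,"x":0.9,"y":-11.5,"z":0.5,"wx":0,"wy":0,"wz":8}]}}

```text
time_s: 9.25
eef_pos: [541.3, -55.9, 61.2]
eef_rot: [0.946, -0.324, -0.001, 0.006]
force: [-8.8, -8.9, 7.2]
finger_gap: 15.7
```

```bash
python3 chk.py t6
```

```text
[541.33205731 -55.86398263  61.17198021] 15.743759546958398 9.25 [-8.78096131 -8.90586258  7.19719629] [-1.4072313   1.15148756  1.12830904]
yaw -37.794909045780514 axis in tool [83.8003453  -3.15431201 -2.7157214 ]
[array([289.02289915, 190.0065403 ]), array([313.83303342, 207.93237805])]
uv [288.74 190.69] [36, 43, 27, 28, 598] 76.65837899258361
uv [314.44 207.56] [49, 42, 28, 29, 592] 79.58879891445861
[ 609.18360147 -105.00495696] 60.26437276915768 phi -35.19388282638065
holes [([639.4, -105.4], -1.3), ([623.8, -130.9], -61.4)]
```

{"method": "move_arm", "body": {"steps": [{"grip":1,"x":0.4,"y":-4,"z":0,"wx":0,"wy":0,"wz":0},{"grip":1,"x":0.7,"y":-8,"z":0,"wx":0,"wy":0,"wz":1},{"grip":1,"x":0.7,"y":-8,"z":0,"wx":0,"wy":0,"wz":1},{"grip":1,"x":0.7,"y":-8,"z":0,"wx":0,"wy":0,"wz":1},{"grip":1,"x":0.7,"y":-8,"z":0,"wx":0,"wy":0,"wz":1}]}}

```text
time_s: 9.8
eef_pos: [541.8, -55.7, 61.1]
eef_rot: [0.944, -0.329, -0.004, 0.012]
force: [-11.3, -14.9, 6.0]
finger_gap: 16.1
```

```bash
python3 chk.py t7
```

```text
[541.78510588 -55.72312418  61.05449214] 16.145507393695894 9.8 [-11.34366628 -14.92510682   5.95077082] [-2.43545326  1.65261177  0.78589102]
yaw -38.36297203547988 axis in tool [83.4945406  -3.54947059 -2.96314274]
[array([289.11169724, 189.88524437]), array([313.74428727, 208.05438328])]
uv [288.86 190.52] [36, 50, 30, 29, 632] 76.43932381680236
uv [313.42 206.95] [51, 36, 9, 16, 108] 78.12700692227111
[ 609.97225862 -104.15680547] 57.94210959820574 phi -35.721977331166784
holes [([639.4, -105.3], -1.2), ([623.7, -130.9], -61.5)]
```

Run:
```python
from h import *
q,_=robot.snapshot("side");p=cv2.imread("pics/t7.png")
cv2.imwrite("pics/c7.png",np.hstack([cv2.resize(p[150:270,240:360],(400,400),interpolation=2),cv2.resize(q[110:230,230:350],(400,400),interpolation=2)]))
```

```text
(no output)
```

View pics/c7.png

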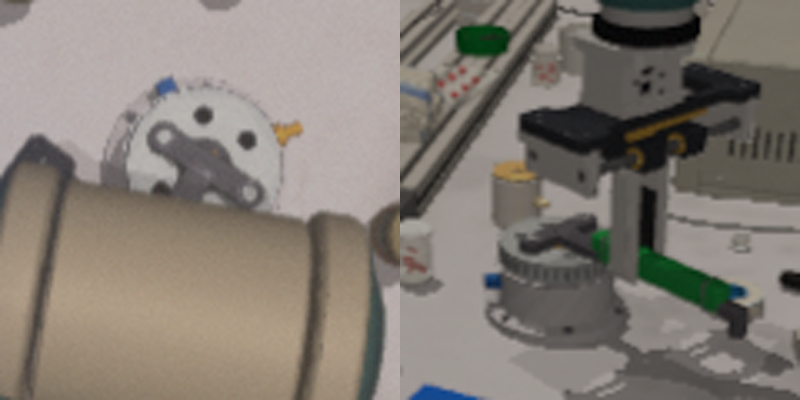

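Both prongs are in and the ring holds still at about 1.5 N m, so it is at its stop, with nothing else touching. Next I unload it and lift.

{"method": "move_arm", "body": {"steps": [{"grip":1,"x":0,"y":0.5,"z":0,"wx":0,"wy":0,"wz":-0.5},{"grip":1,"x":0,"y":1,"z":-0.5,"wx":0,"wy":0,"wz":-1},{"grip":1,"x":0,"y":1,"z":-0.5,"wx":0,"wy":0,"wz":-1}]}}

```text
time_s: 10.2
eef_pos: [541.2, -56.8, 61.6]
eef_rot: [0.947, -0.32, -0.004, 0.012]
force: [-2.3, -1.6, 0.4]
finger_gap: 15.6
```

```bash
python3 chk.py t8
```

```text
[541.17887677 -56.76705993  61.59385624] 15.55919594944454 10.2 [-2.32631886 -1.55216394  0.44620556] [0.02092777 0.0112403  0.74019023]
yaw -37.279604752092794 axis in tool [83.39773749 -3.18094398 -2.41477273]
[array([288.94339663, 190.11733377]), array([313.91247666, 207.82094206])]
uv [288.57 190.65] [42, 43, 29, 28, 642] 73.74120369961486
uv [314.14 207.11] [49, 43, 26, 20, 372] 79.66320076992736
[ 609.67506407 -104.56465059] 59.61394508311061 phi -34.6888702465664
holes [([639.4, -105.2], -1.0), ([623.8, -130.9], -61.4)]
```

{"method": "move_arm", "body": {"steps": [{"grip":1,"x":0,"y":0.2,"z":-3,"wx":0,"wy":0,"wz":0},{"grip":1,"x":0,"y":0.2,"z":-7,"wx":0,"wy":0,"wz":0},{"grip":1,"x":0,"y":0.2,"z":-12,"wx":0,"wy":0,"wz":0},{"grip":1,"x":0,"y":0.2,"z":-18,"wx":0,"wy":0,"wz":0},{"grip":1,"x":0,"y":0.2,"z":-30,"wx":0,"wy":0,"wz":0},{"grip":1,"x":0,"y":0.2,"z":-50,"wx":0,"wy":0,"wz":0},{"grip":1,"x":0,"y":0.2,"z":-50,"wx":0,"wy":0,"wz":0}]}}

```text
time_s: 10.95
eef_pos: [544.1, -55.6, 113.7]
eef_rot: [0.947, -0.32, -0.001, 0.012]
force: [0.2, -0.6, -2.0]
finger_gap: 15.4
```

Run:
```python
from h import *
s=robot.read_state();print(s["eef_pos"],s["force"],s["torque"],s["finger_gap"])
# mat centre (583,115), spanner yaw aligned with mat -13.9; tool yaw 2.6 deg more negative than spanner
phi=-13.9; yaw=phi-2.6
# spanner grip relative to tool: head at axis when tool offset (83.4,-3.2)
print(rel(583,115,111,yaw))
p,d=robot.snapshot("top"); cv2.imwrite("pics/t9.png",p)
K=s["eef_pos"][2]-61.6+74
yw=np.radians(-34.9); v=np.array([-np.sin(yw),np.cos(yw)])*30
g=[proj("top",[609.5+k*v[0],-104.7+k*v[1],K]) for k in(1,-1)]
q=rivets(p,g,K,d); v=q[0]-q[1];print(K,q.mean(0),np.hypot(*v),"phi",np.degrees(np.arctan2(v[1],v[0]))-90)
print("holes",[(h.round(1).tolist(),round(float(np.degrees(np.arctan2(h[1]+104.7,h[0]-609.5))),1)) for h in holes(p) if 22<np.hypot(h[0]-609.5,h[1]+104.7)<36])
```

```text
[544.08797939 -55.56770455 113.69670661] [ 0.23452173 -0.59842297 -1.98065564] [ 0.13539487 -0.02467668 -0.00503864] 15.408001081202496
([-72.6, -159.2, -1.3], [1.35, -0.04, -20.88])
uv [291.25 188.68] [48, 36, 28, 28, 579] 113.42778817227111
uv [316.83 206.72] [35, 46, 18, 22, 177] 116.11107674648986
126.09670660585857 [ 609.95102164 -103.92098468] 57.51205413234633 phi -37.1416267423946
holes [([639.3, -105.2], -1.0), ([623.8, -130.8], -61.3)]
```

Run:
```python
from h import *
q,d=robot.snapshot("side");np.save("s9.npy",d);cv2.imwrite("pics/s9.png",q)
hsv=cv2.cvtColor(q,cv2.COLOR_BGR2HSV)
g=(hsv[...,0]>45)&(hsv[...,0]<85)&(hsv[...,1]>120)&(d>0); g[:130]=0
ys,xs=np.nonzero(g);K,t,r=cam("side")
P=r.apply(np.c_[(xs-K[0,2])/K[0,0],(ys-K[1,2])/K[1,1],np.ones(len(xs))]*d[ys,xs][:,None])+t
ax=np.array([np.cos(np.radians(-35)),np.sin(np.radians(-35))]);u=(P[:,:2]-[544,-56])@ax
k=abs(u)<110
for a in range(-90,60,15):
    m=k&(u>a)&(u<a+15)
    if m.sum()>5: print(a+7,m.sum(),np.percentile(P[m,2],[5,50,95]).round(1))
cv2.imwrite("pics/c9.png",cv2.resize(q[90:230,220:400],None,fx=4,fy=4,interpolation=2))
```

```text
-83 27 [133.6 142.  147.4]
-68 42 [131.9 140.4 148.8]
-53 47 [129.3 137.6 145. ]
-38 44 [125.9 136.9 142.7]
-23 41 [123.6 133.  140.1]
-8 21 [122.6 135.4 138.4]
22 16 [116.4 123.7 130. ]
37 18 [119.5 126.2 131. ]
```

View pics/c9.png

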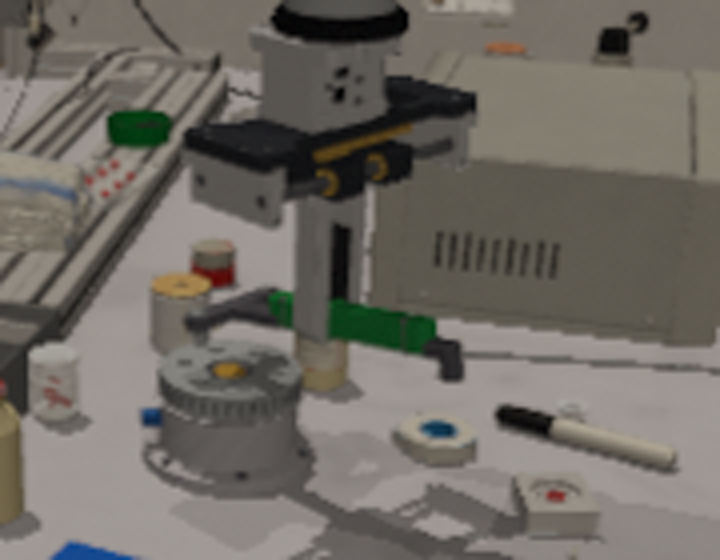

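```bash
cat >> h.py <<'E'
def rel2(x,y,z,yaw,pitch):
    s=robot.read_state(); r=R.from_quat(s["eef_rot"])
    t=R.from_euler("z",yaw,degrees=True)*R.from_quat([1,0,0,0])*R.from_euler("y",pitch,degrees=True)
    return r.inv().apply(np.array([x,y,z])-s["eef_pos"]).round(1).tolist(),np.degrees((r.inv()*t).as_rotvec()).round(2).tolist()
E
python3 - <<'E'
from h import *
print(rel2(583,115,105,-16.5,8.5),rel2(583,115,45,-16.5,8.5))
E
```

```text
([-70.7, -160.4, 2.4], [2.98, 8.61, -20.7]) ([-70.8, -161.9, 62.4], [2.98, 8.61, -20.7])
```

{"method": "move_arm", "body": {"steps": [{"grip":1,"x":-8,"y":-18,"z":-10,"wx":0.5,"wy":1.5,"wz":-3.5},{"grip":1,"x":-20,"y":-45,"z":-10,"wx":1,"wy":3,"wz":-7},{"grip":1,"x":-33,"y":-75,"z":-10,"wx":1.5,"wy":4.5,"wz":-10.5},{"grip":1,"x":-47,"y":-107,"z":-5,"wx":2,"wy":6,"wz":-14},{"grip":1,"x":-60,"y":-137,"z":0,"wx":2.5,"wy":7.5,"wz":-17.5},{"grip":1,"x":-67,"y":-152,"z":2.4,"wx":3,"wy":8.6,"wz":-20.7},{"grip":1,"x":-70.7,"y":-160.4,"z":10,"wx":3,"wy":8.6,"wz":-20.7},{"grip":1,"x":-70.8,"y":-161,"z":30,"wx":3,"wy":8.6,"wz":-20.7},{"grip":1,"x":-70.8,"y":-161.9,"z":50,"wx":3,"wy":8.6,"wz":-20.7},{"grip":1,"x":-70.8,"y":-161.9,"z":62.4,"wx":3,"wy":8.6,"wz":-20.7},{"grip":1,"x":-70.8,"y":-161.9,"z":62.4,"wx":3,"wy":8.6,"wz":-20.7},{"grip":1,"x":-70.8,"y":-161.9,"z":62.4,"wx":3,"wy":8.6,"wz":-20.7}]}}

```text
time_s: 12.25
eef_pos: [583.3, 114.4, 45.0]
eef_rot: [0.987, -0.144, 0.073, 0.011]
force: [0.3, 1.0, -2.2]
finger_gap: 15.4
```

```bash
cat > lev.py <<'E'
from h import *
import sys
s=robot.read_state();print(s["eef_pos"],s["force"],s["time_s"]);rr=R.from_quat(s["eef_rot"]);print("tool x,z",rr.apply([1,0,0]).round(3),rr.apply([0,0,1]).round(3))
q,d=robot.snapshot("side");cv2.imwrite(f"pics/s{sys.argv[1]}.png",q)
p,_=robot.snapshot("top");cv2.imwrite(f"pics/t{sys.argv[1]}.png",p)
hsv=cv2.cvtColor(q,cv2.COLOR_BGR2HSV)
g=(hsv[...,0]>45)&(hsv[...,0]<85)&(hsv[...,1]>120)&(d>0)
ys,xs=np.nonzero(g);K,t,r=cam("side")
P=r.apply(np.c_[(xs-K[0,2])/K[0,0],(ys-K[1,2])/K[1,1],np.ones(len(xs))]*d[ys,xs][:,None])+t
ph=np.radians(-13.9);ax=np.array([np.cos(ph),np.sin(ph)]);ay=np.array([-ax[1],ax[0]])
c=P[:,:2]-s["eef_pos"][:2];u=c@ax;w=c@ay
k=(abs(u)<110)&(abs(w)<40);T=[]
for a in range(-90,60,10):
    m=k&(u>a)&(u<a+10)
    if m.sum()>5: z=np.percentile(P[m,2],[5,50,90]);T.append((a+5,z[2],z[0],w[m].mean()));print(a+5,m.sum(),z.round(1),w[m].mean().round(1))
T=np.array(T);print("u range",u[k].min(),u[k].max(),"slopes deg",[np.degrees(np.arctan(np.polyfit(T[:,0],T[:,i],1)[0])).round(1) for i in(1,2,3)])
E
python3 lev.py 10
```

```text
[583.28895456 114.37514568  44.96984831] [ 0.29192801  1.01423194 -2.17531792] 12.25
tool x,z [ 0.948 -0.282  0.148] [ 0.141 -0.042 -0.989]
-85 10 [59.5 64.1 67.9] 4.4
-75 54 [53.3 65.2 69.8] 7.4
-65 42 [53.9 64.2 69.8] 7.7
-55 48 [54.4 64.3 69.5] 7.7
-45 47 [53.3 64.8 69.3] 6.5
-35 47 [53.1 64.9 69.3] 6.8
-25 44 [53.7 64.1 69.1] 6.6
-15 40 [53.2 63.4 68.8] 6.1
15 22 [52.9 63.6 68.5] 5.6
25 38 [51.7 61.8 67.7] 4.8
35 33 [54.  63.8 68.1] 4.6
u range -82.36224310185901 40.070351075754715 slopes deg [np.float64(-0.6), np.float64(-1.6), np.float64(-0.9)]
```

{"method": "move_arm", "body": {"steps": [{"grip":1,"x":-1.5,"y":0,"z":10,"wx":0,"wy":0.5,"wz":0},{"grip":1,"x":-3,"y":0,"z":20,"wx":0,"wy":0.5,"wz":0},{"grip":1,"x":-4,"y":0,"z":26,"wx":0,"wy":0.5,"wz":0},{"grip":1,"x":-4.5,"y":0,"z":29.5,"wx":0,"wy":0.5,"wz":0},{"grip":1,"x":-4.5,"y":0,"z":29.5,"wx":0,"wy":0.5,"wz":0}]}}

```text
time_s: 12.85
eef_pos: [583.7, 114.7, 15.6]
eef_rot: [0.987, -0.143, 0.078, 0.011]
force: [0.1, 0.5, -2.9]
finger_gap: 15.5
```

{"method": "move_arm", "body": {"steps": [{"grip":1,"x":-0.2,"y":0,"z":1.5,"wx":0,"wy":0,"wz":0},{"grip":1,"x":-0.5,"y":0,"z":3,"wx":0,"wy":0,"wz":0},{"grip":1,"x":-0.7,"y":0,"z":4.5,"wx":0,"wy":0,"wz":0},{"grip":1,"x":-0.7,"y":0,"z":4.5,"wx":0,"wy":0,"wz":0}]}}

```text
time_s: 13.25
eef_pos: [584.2, 114.8, 13.4]
eef_rot: [0.986, -0.143, 0.079, 0.011]
force: [-6.3, 0.2, 11.1]
finger_gap: 15.6
```

```bash
python3 lev.py 11
```

```text
[584.24854602 114.8134913   13.35722025] [-6.33306458  0.15176145 11.14949053] 13.25
tool x,z [ 0.946 -0.281  0.159] [ 0.153 -0.044 -0.987]
-85 11 [24.  30.2 33.9] 3.0
-75 59 [19.4 31.3 36.6] 6.3
-65 38 [18.3 30.7 37.4] 6.5
-55 51 [19.5 31.5 37.2] 7.3
-45 50 [18.9 31.9 36.8] 6.8
-35 53 [20.  32.2 37.1] 6.8
-25 45 [19.9 31.2 36.6] 6.3
-15 43 [20.  32.2 36.7] 5.4
15 23 [21.3 32.  36.7] 5.6
25 33 [21.1 33.3 36.9] 4.4
35 31 [23.3 34.  36.5] 3.6
u range -81.84177557183885 40.30957399347586 slopes deg [np.float64(0.4), np.float64(0.8), np.float64(-0.6)]
```

{"method": "move_arm", "body": {"steps": [{"grip":0.5,"x":0,"y":0,"z":0,"wx":0,"wy":0,"wz":0},{"grip":0,"x":0,"y":0,"z":0,"wx":0,"wy":0,"wz":0},{"grip":-0.5,"x":0,"y":0,"z":0,"wx":0,"wy":0,"wz":0},{"grip":-1,"x":0,"y":0,"z":0,"wx":0,"wy":0,"wz":0},{"grip":-1,"x":0,"y":0,"z":0,"wx":0,"wy":0,"wz":0},{"grip":-1,"x":0,"y":0,"z":0,"wx":0,"wy":0,"wz":0},{"grip":-1,"x":0,"y":0,"z":0,"wx":0,"wy":0,"wz":0},{"grip":-1,"x":0,"y":0,"z":-15,"wx":0,"wy":0,"wz":0},{"grip":-1,"x":0,"y":0,"z":-45,"wx":0,"wy":0,"wz":0},{"grip":-1,"x":0,"y":0,"z":-90,"wx":0,"wy":0,"wz":0},{"grip":-1,"x":-40,"y":0,"z":-130,"wx":0,"wy":0,"wz":0},{"grip":-1,"x":-80,"y":0,"z":-150,"wx":0,"wy":0,"wz":0},{"grip":-1,"x":-130,"y":0,"z":-150,"wx":0,"wy":0,"wz":0},{"grip":-1,"x":-180,"y":0,"z":-150,"wx":0,"wy":0,"wz":0},{"grip":-1,"x":-220,"y":0,"z":-150,"wx":0,"wy":0,"wz":0},{"grip":-1,"x":-220,"y":0,"z":-150,"wx":0,"wy":0,"wz":0},{"grip":-1,"x":-220,"y":0,"z":-150,"wx":0,"wy":0,"wz":0}]}}

```text
time_s: 15.05
eef_pos: [353.0, 183.6, 126.7]
eef_rot: [0.987, -0.142, 0.08, 0.01]
force: [1.0, -0.3, 0.0]
finger_gap: 93.9
```

Run:
```python
from h import *
s=robot.read_state();print(s["eef_pos"],s["force"],s["time_s"],s["finger_gap"])
p,d=robot.snapshot("top");cv2.imwrite("pics/t12.png",p)
v=np.array([.24,.97])*30
hd=np.array([583+82.5,115-20.4])
try:
    q=rivets(p,[proj("top",[*(hd+k*v),25]) for k in(1,-1)],25,d);w=q[0]-q[1];ph=np.arctan2(w[1],w[0])-np.pi/2
    print(q,np.hypot(*w),"phi",np.degrees(ph),"grip",q.mean(0)-85*np.array([np.cos(ph),np.sin(ph)]))
except Exception as e: print(e)
print("holes",holes(p).round(1).tolist())
S,ds=robot.snapshot("side")
cv2.imwrite("pics/c12.png",np.hstack([cv2.resize(p[100:280,150:390],(480,360),interpolation=2),cv2.resize(S[130:290,160:320],(320,320),interpolation=2)[:360] if 0 else cv2.resize(S[130:290,190:330],(315,360),interpolation=2)]))
```

```text
[353.03438896 183.58257057 126.7336433 ] [ 1.00704081 -0.30494324  0.00553871] 15.05 93.9364852995818
uv [190.57 173.85] [60, 47, 24, 23, 372] 20.673881922271107
uv [218.1 180.8] [61, 58, 16, 18, 211] 24.028313074614857
[[670.96284042 120.37535422]
 [654.50149754  62.85651461]] 59.82802620541891 phi -15.970616162709637 grip [581.01292004 115.00320345]
holes [[657.0, -82.5], [639.4, -105.2], [625.0, -78.9], [623.8, -130.9], [595.1, -78.2], [593.7, -130.4], [591.2, -53.2], [579.3, -104.1]]
```

View pics/c12.png

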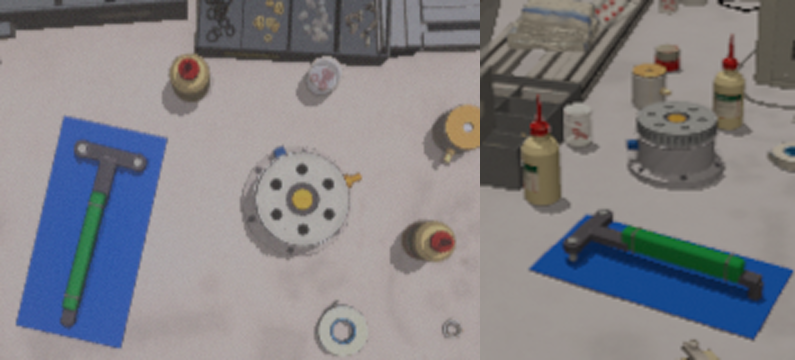

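```bash
python3 -c "
from bench import robot
print(robot.finish_job())"
```

```text
the job is handed in; nothing more can be done
None
```

The ring is turned to its stop, the spanner is back on the mat, and the job is handed in after about 15 s of the 61 s.

- **Ring:** Both prongs went fully into two opposite holes, with the cross-bar resting on the ring's face. I turned the ring about 46° (0.80 rad) clockwise. Pushing harder, to about 1.5 N m, moved it no further. I take this as home from that hard stop. The angle alone implies the ring started near 0.2 rad, the top of its stated range.
- **Spanner:** It pitched about 8.5° nose-down in the grip as I lifted it off. I tilted the hand to compensate and laid it level, within about 1°. I let go only once it was on the mat. The last picture shows it prongs down, with the grip point about 2 mm from the mat's centre.
- **Bottle and jar:** Both look upright and unmoved in the last picture; I judged this by eye and did not re-measure their positions. The arm stands clear of everything with the gripper open.

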